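# Raise the counterweighted splash screen on the demonstration bench

## Robot

A 7-joint arm with a two-finger parallel gripper is mounted at the origin on the work surface. World frame = base frame: x ahead of the robot, y to its left, z up, the work surface at z = 0. Lengths are in m, angles in rad, forces in N, time in s.
With the tool pointing down it reaches from about 0.425 to 0.925 m from the base axis. Payload 6.8 kg.
Tool frame: the origin (TCP) lies at the very end of the fingers, on their centre line; the grasp point (between the pads) lies 19 mm behind it; z points along the fingers, y is the direction in which the jaws open and shut (so a half turn about z gives the same grasp; the last joint's range is limited). The gripper opens to 85 mm and grips with 20 to 120 N. Pads are 22 mm wide; open, the fingers measure 114 mm over their backs; the gripper's body (76 mm by 85 mm) begins 54 mm behind the grasp point. The pads swing forward as they close: fully open they stand 13 mm farther back than shut.
Start: joints at [1.059, 0.477, 0.022, 1.555, -0.011, 1.109, -0.083], TCP at [0.265, -0.621, 0.231] pointing down, gripper open.
Joint ranges: [-2.96, 2.96], [-0.34, 2.1], [-1.41, 1.46], [0.24, 2.44], [-1.37, 4.51], [0.17, 1.92], [-2.96, 2.96]. Speed limits (rad/s): [2.39, 2.39, 3.14, 3.14, 3.14, 3.14, 3.14].

## Interface

Orientations are given as a unit quaternion [w, x, y, z].
In Python, from cell import * gives the robot as it stands.
- The arm moves only by the shell command python3 -m jog 'ROWS'. ROWS is text: rows parted by semicolons, each of 5 numbers parted by spaces: the closure, from 0 (fully open) to 1 (shut), then the shift along the tool's x, y, z in mm, then the turn about the tool's z in rad. A call has 1 to 12 rows; each row is the pose to reach, as a shift and turn from the pose commanded when the call began, along the tool's axes at that moment; what a row does not reach only later rows make up. A row lasts 1/10 s, in which the tool goes at most 50 mm and 8.59 degrees, less where a joint would pass 70% of its speed; a pose out of reach is approached as far as the arm can. A call with a gripper value outside its range is refused whole. The fingers move at their own pace and stop on an object; the grip force is fixed at half the most. Time passes only in rows, so rows that repeat a pose let the fingers close. It gives the time, the measured TCP pose, the force and the opening at its end, in the units of the state.
- get_obs(): the state, without advancing time (a new reading comes with each control period).
- grab_frame(name): name is "scene" or "top" or "wrist"; returns a dict with "pixels" (384x512x3 uint8, red, green, blue), "depth" (384x512 float32, m along the optical axis (not along the pixel's ray), 0 where there is no reading), "fx", "fy", "cx", "cy" (pixels), "distortion" ([k1, k2, p1, p2, k3] as OpenCV has them; the pictures are not rectified), "cam_to_world" (4x4, takes a point from camera to world coordinates). Camera axes: x right, y down, z forward; pixel columns grow to the right and rows downward; lengths in m; the calibration is good to about 2 mm. A picture is of the moment at which its call begins.
- close_job(): hands the job in, once; it reports no verdict.
The state is a dict: "t": time; "joints": joint angles; "dq": joint speeds; "joint_torque": joint torques, N m; "tcp_pos": TCP position; "eef_rot": TCP orientation; "wrist_force": force on the tool from outside, world axes, zero at the start; "ft_torque": the same for the moment, N m; "grip_width": opening from 0.0 (shut) to 1.0 (fully open).
Only numpy, scipy, OpenCV 4.12 (cv2) and the standard library are available. Lean on these libraries where they do the work, as an engineer would, in place of code of your own. Each camera call takes 0.05 s, during which the arm holds its last target.

## Task

Push the free end of the splash screen's arm up past its balance point, smoothly and gently with the fingertips and without gripping it, so that it swings over and stays up by itself against its stop. Then leave it; do not disturb the beaker, jar, dish and test-tube rack standing around it.

Things in the scene. Friction and masses are not known exactly. Their poses are not given: they have to be found in the camera images.
- guard: Fixed stand: steel foot plate 90 (its x) x 360 (y -230 to +130) x 12 mm, grey pivot bracket 137 mm tall at y = -140, 10 mm rest post at y = +42 with a saddle 34 mm wide, to 122 mm high. Origin on the bench under the arm, z up; the lowered arm runs along +y; -x faces the robot (turned up to 0.3 rad). Beaker 85-120 mm off at +x, dish 100-125 mm off at -x, y -100 to -40.
- pivot (a point): The hinge point, 120 mm above the bench, on the arm's axis; point axes as guard. The hinge axis is horizontal, along the guard's x. With the arm lowered the counterweight, a steel drum 54 mm in diameter and 44 mm long, sits just above, 26 mm toward -y, its top 211 mm above the bench; as the arm rises it swings over to -y and down.
- sleeve (a point): Centre of the black rubber sleeve at the arm's free end: 24 mm diameter, 80 mm long along the arm (its y), 245 mm from the pivot, 120 mm above the bench when lowered, only the foot plate beneath. It moves in a vertical circle about the pivot. Further in the arm is an 18 mm tube; 50 to 165 mm from the pivot a clear panel hangs 90 mm below it.
- boom (a joint): Arm angle, rad: 0 lowered, level on its rest; grows as the free end is pushed up; 1.40 at the upper stop (nearly upright). A steel weight on a cranked stalk at the pivot balances it: below the balance point (about 0.8 rad) it falls back, beyond it swings on slowly to the stop and stays. Damped hinge; 1 to 3 N up at the sleeve raise it.
- beaker: Loose glass beaker, 72 mm wide, 95 mm tall, behind the screen; origin at the centre of its underside. To be left alone.
- jar: Loose amber jar with black cap, 64 mm wide, 110 mm tall, beyond the arm's free end; origin at the centre of its underside. To be left alone.
- dish: Loose white porcelain dish, 84 mm wide, 45 mm tall, in front of the pivot end of the screen; origin at the centre of its underside. To be left alone.
- rack: Loose wooden test-tube rack, 70 mm (its x) by 200 mm (its y), 135 mm tall over its tubes, about 280 mm (centre) beyond the free end of the arm; origin at the centre of its underside. To be left alone.

How it is judged:
On the way, in this order (a step that is already met when the one before it is completed fails the run):
1. the fingers push the arm up off its rest (contact force between the fingers and boom above 0.2 N and value of joint boom above 0.1 rad), for 0.05 s.
2. the arm is past its balance point (value of joint boom above 1.05 rad), for 0.1 s.
At the end, for the whole second after the job is handed in: The arm rests raised against its upper stop (joint above 1.3 rad, speed under 0.05 rad/s); beaker, jar, dish and rack are each within 15 mm of where they started (value of joint boom above 1.3 rad and velocity of joint boom between -0.05 and 0.05 rad/s and distance of each of beaker, jar, dish, rack from where it was at the start of the episode below 0.015 m); the robot touches nothing.
It fails at once if the arm is gripped or pushed roughly: more than 20 N between the fingers and the arm (contact force between the fingers and boom above 20 N).
It fails at once if the arm is flung up or dropped back: faster than 2.5 rad/s (velocity of joint boom above 2.5 rad/s or velocity of joint boom below -2.5 rad/s).
It fails at once if a bystander is knocked, tipped or lifted (moved more than 15 mm or tilted more than 0.2 rad) (distance of any of beaker, jar, dish, rack from where it was at the start of the episode above 0.015 m or angle between any of beaker, jar, dish, rack's own z axis and vertical above 0.2 rad).
It also fails if it takes over 48 s, if anything falls off the work surface, if the arm or the gripper's body presses on something with over 40 N, if the wrist force passes 120 N, or if a joint passes its speed limit or range.

## Working session

There is one attempt and no reset: what is moved stays moved. The work goes in short steps, Python scripts to look and compute and a shell command to move; the robot and the scene stay as the last step left them, time stands still between calls to the robot, and variables do not carry over. Pictures are saved under pics/ and viewed, and the job is handed in when it is done.

```bash
ls; mkdir -p pics
python3 - <<'E'
from cell import *
import cv2,pickle
o=get_obs();print({k:(v if not hasattr(v,'tolist') else v.tolist()) for k,v in o.items()})
for n in("scene","top","wrist"):
    f=grab_frame(n);pickle.dump(f,open(f"pics/{n}0.pkl","wb"));cv2.imwrite(f"pics/{n}0.png",f["pixels"][:,:,::-1])
    print(n,f["cam_to_world"].round(3).tolist(),f["fx"])
E
```

```text
pics
{'t': 0.0, 'joints': [1.0589068767256558, 0.47783725506129543, 0.022339515726090543, 1.5564684332742547, -0.011527430958936125, 1.1092978428511295, -0.08311710364629711], 'dq': [0.0012731178734380617, 0.0002609238756703213, 0.00037616957939602317, 0.0027757406448426477, 0.0005982411259454737, 0.001434546268448698, -0.0011115445508658704], 'joint_torque': [0.00014299454505817266, -59.64499354362488, 1.607813537120819, -28.11956226825714, 0.012398459657561034, 0.00938496203161776, 2.079236367080739e-05], 'tcp_pos': [0.2649668026638844, -0.6201632080269524, 0.23029362718293273], 'eef_rot': [-0.0009088756442486675, 0.9796887351165418, 0.20052205822607524, -0.00024575514654181927], 'wrist_force': [-0.10114431928668398, 0.5434774277722604, 1.0806115354180459], 'ft_torque': [-0.012141757172191696, 0.01182652247195219, -0.03687922811859332], 'grip_width': 1.0003739564022092}
scene [[-0.45, 0.564, -0.692, 1.399], [0.893, 0.295, -0.34, 0.54], [0.012, -0.771, -0.637, 0.831], [0.0, 0.0, 0.0, 1.0]] 451.89413899980633
top [[-0.029, -0.994, 0.108, 0.494], [-0.999, 0.03, 0.009, 0.136], [-0.012, -0.108, -0.994, 1.219], [0.0, 0.0, 0.0, 1.0]] 389.32909943642846
wrist [[0.392, -0.878, -0.273, 0.336], [-0.92, -0.375, -0.115, -0.591], [-0.002, 0.296, -0.955, 0.373], [0.0, 0.0, 0.0, 1.0]] 305.37076888972985
```

View pics/scene0.png

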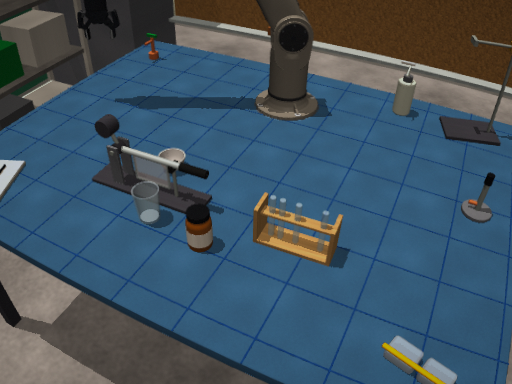

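View pics/top0.png

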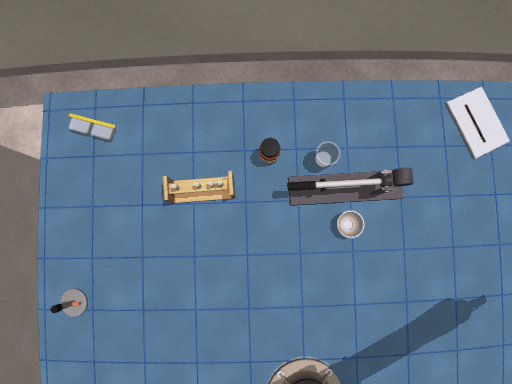

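```bash
python3 - <<'E'
import cv2,pickle
f=pickle.load(open("pics/top0.pkl","rb"))
c=f["pixels"][120:260,150:430,::-1];cv2.imwrite("pics/topcrop.png",cv2.resize(c,(784,392),interpolation=cv2.INTER_CUBIC))
E
cat > h.py <<'E'
import numpy as np,cv2
def ray(f,u,v):
    K=np.array([[f["fx"],0,f["cx"]],[0,f["fy"],f["cy"]],[0,0,1]])
    p=cv2.undistortPoints(np.array([[[u,v]]],float),K,np.array(f["distortion"]))[0,0]
    M=np.array(f["cam_to_world"]);return M[:3,3],M[:3,:3]@np.array([p[0],p[1],1])
def atz(f,u,v,z):
    o,d=ray(f,u,v);return o+d*(z-o[2])/d[2]
def dep(f,u,v):
    o,d=ray(f,u,v);return o+d*float(f["depth"][int(round(v)),int(round(u))])
E
```

```text
(no output)
```

View pics/topcrop.png

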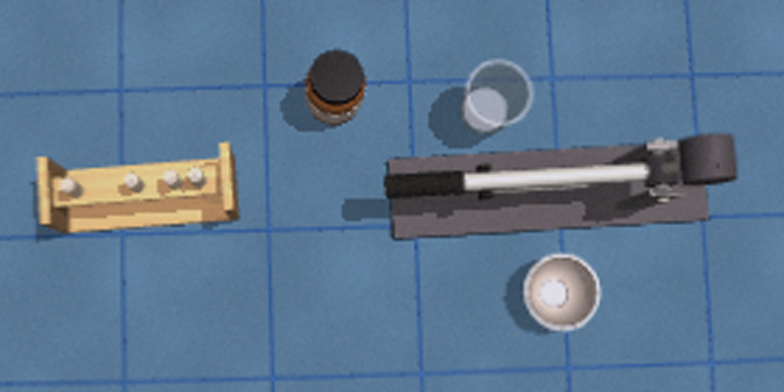

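Run:
```python
import pickle
from h import *
f=pickle.load(open("pics/top0.pkl","rb"))
def P(n,x,y,z):
    u,v=150+x/2.8,120+y/2.8
    print(n,atz(f,u,v,z).round(4),"dep",dep(f,u,v).round(4))
P("s tip",386,184,.12);P("s mid",425,183,.132);P("s in",465,181,.12);P("tube in",645,172,.129)
P("drum",708,159,.211)
for n,x,y in(("p1",388,159),("p2",393,238),("p3",707,220)):P(n,x,y,.012)
P("jarcap",336,78,.11);P("beaker",485,110,0.003);P("beakertop",499,92,.095);P("dish",562,292,.045);P("rack l",45,190,.12);P("rack r",227,180,.12);P("rack r",232,145,.12);P("rack r",232,218,.0)
```

```text
s tip [0.6362 0.0419 0.12  ] dep [0.6343 0.0431 0.1349]
s mid [0.6345 0.0036 0.132 ] dep [0.6341 0.0039 0.1349]
s in [ 0.6369 -0.0388  0.12  ] dep [ 0.6352 -0.0368  0.133 ]
tube in [ 0.6395 -0.2229  0.129 ] dep [ 0.6395 -0.223   0.1289]
drum [ 0.6393 -0.2582  0.211 ] dep [ 0.6396 -0.2589  0.2093]
p1 [0.6783 0.0293 0.012 ] dep [0.6786 0.0291 0.0101]
p2 [0.5895 0.0272 0.012 ] dep [ 0.5906  0.0259 -0.0026]
p3 [ 0.5984 -0.3297  0.012 ] dep [ 0.5994 -0.334   0.0008]
jarcap [0.7501 0.0884 0.11  ] dep [0.7493 0.0885 0.1131]
beaker [ 0.7327 -0.0843  0.003 ] dep [ 0.7329 -0.0845  0.0019]
beakertop [ 0.7336 -0.0835  0.095 ] dep [ 0.7523 -0.1007  0.0071]
dish [ 0.5226 -0.1507  0.045 ] dep [ 0.5236 -0.1605  0.0049]
rack l [0.6409 0.3906 0.12  ] dep [0.642  0.3925 0.1117]
rack r [0.6453 0.2034 0.12  ] dep [0.6462 0.2039 0.1132]
rack r [0.6812 0.1975 0.12  ] dep [0.7012 0.2041 0.0027]
rack r [0.6185 0.2062 0.    ] dep [0.6183 0.2061 0.0023]
```

Run:
```python
import cv2,pickle
f=pickle.load(open("pics/wrist0.pkl","rb"));g=pickle.load(open("pics/scene0.pkl","rb"))
a=cv2.resize(g["pixels"][0:60,60:140,::-1],(512,384),interpolation=cv2.INTER_CUBIC)
cv2.imwrite("pics/c2.png",a)
```

```text
(no output)
```

View pics/c2.png

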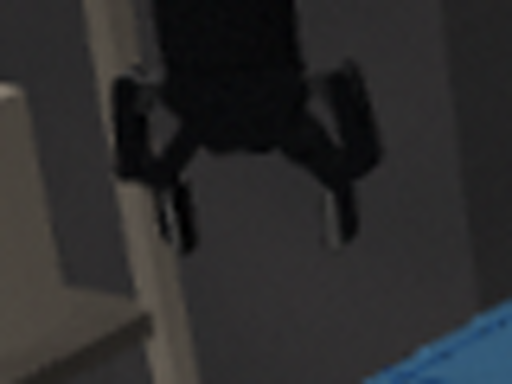

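View pics/wrist0.png

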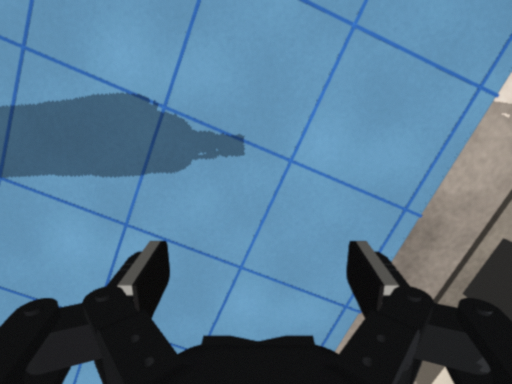

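```bash
python3 -m jog '1 0 0 -50 -0.15; 1 0 0 -100 -0.3; 1 0 0 -130 -0.45; 1 614 -499 -130 -1.19; 1 614 -499 -130 -1.19; 1 614 -499 -130 -1.19; 1 614 -499 -130 -1.19; 1 614 -499 -130 -1.19; 1 614 -499 -130 -1.19; 1 614 -499 -130 -1.19; 1 614 -499 -130 -1.19; 1 614 -499 -130 -1.19'
cat >> h.py <<'E'
from scipy.spatial.transform import Rotation as R
def st():
    from cell import get_obs
    o=get_obs();q=o["eef_rot"];M=R.from_quat([q[1],q[2],q[3],q[0]]).as_matrix()
    print("t",round(o["t"],2),"p",np.round(o["tcp_pos"],4),"F",np.round(o["wrist_force"],2),"yawx",round(float(np.arctan2(M[1,0],M[0,0])),3),"tilt",M[:2,2].round(3),"g",round(o["grip_width"],3),"j",np.round(o["joints"],2))
    return np.array(o["tcp_pos"]),M
E
python3 -c "
from h import *
p,M=st();print(M.T@(np.array([.633,.08,.36])-p)*1000)"
```

```text
t: 1.35
tcp_pos: [0.4752, -0.2207, 0.3613]
eef_rot: [0.0, 0.699, 0.715, -0.0]
wrist_force: [0.1, -0.9, -0.6]
grip_width: -0.0
t 1.35 p [ 0.4752 -0.2207  0.3613] F [ 0.15 -0.9  -0.57] yawx 1.593 tilt [-0. -0.] g -0.0 j [ 0.7   0.16 -0.44  1.71  0.07  1.29  0.27]
[297.03310808 164.57469927   1.1701723 ]
```

```bash
python3 -m jog '1 44 24 0 0; 1 88 48 0 0; 1 132 72 0 0; 1 176 96 0 0; 1 220 120 0 0; 1 264 144 0 0; 1 300 163 0 0; 1 307 165 0 0; 1 307 165 30 0; 1 307 165 30 0'
python3 -c "
from h import *
from cell import *
st()
for n in ('wrist','scene'):
    f=grab_frame(n);cv2.imwrite(f'pics/{n}1.png',f['pixels'][:,:,::-1])
"
```

```text
t: 2.35
tcp_pos: [0.6308, 0.0871, 0.3273]
eef_rot: [-0.002, 0.699, 0.715, -0.003]
wrist_force: [-0.4, -2.1, -0.8]
grip_width: 0.002
t 2.35 p [0.6308 0.0871 0.3273] F [-0.38 -2.12 -0.75] yawx 1.594 tilt [-0.007 -0.002] g 0.002 j [ 0.19  0.41 -0.59  1.49  0.23  1.32 -0.4 ]
```

View pics/wrist1.png

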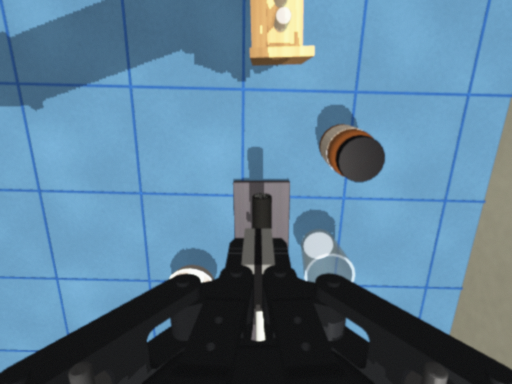

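View pics/scene1.png

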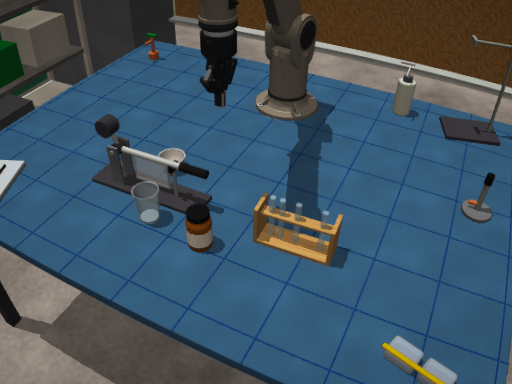

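```bash
python3 -c "
from h import *
from cell import *
p,M=st()
f=grab_frame('wrist')
for u,v in((261,194),(261,198),(261,205),(261,215),(254,205),(270,205)):print(u,v,dep(f,u,v).round(4),atz(f,u,v,.132).round(4))
c=f['pixels'][150:300,180:340,::-1];cv2.imwrite('pics/w2.png',cv2.resize(c,(640,600),interpolation=cv2.INTER_CUBIC))
"
```

```text
t 2.45 p [0.6323 0.0869 0.331 ] F [ 0.48 -0.    0.32] yawx 1.593 tilt [-0.002 -0.001] g -0.003 j [ 0.19  0.41 -0.59  1.49  0.23  1.32 -0.4 ]
261 194 [0.6382 0.0423 0.1192] [0.638  0.0467 0.132 ]
261 198 [0.6381 0.0417 0.1322] [0.6381 0.0416 0.132 ]
261 205 [0.6383 0.0324 0.131 ] [0.6383 0.0328 0.132 ]
261 215 [0.6386 0.0196 0.1314] [0.6386 0.0199 0.132 ]
254 205 [0.6299 0.0321 0.1306] [0.6299 0.0326 0.132 ]
270 205 [ 0.6551 -0.0124  0.0123] [0.6491 0.033  0.132 ]
```

View pics/w2.png

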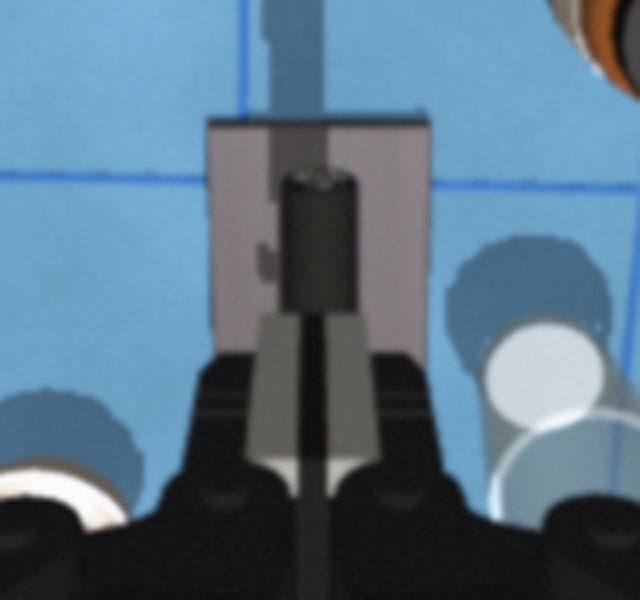

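```bash
python3 -m jog '1 0 4 40 0; 1 0 4 85 0; 1 0 4 130 0; 1 0 4 175 0; 1 0 4 215 0; 1 0 4 237 0; 1 0 4 245 0; 1 0 4 245 0; 1 0 4 245 0; 1 0 4 245 0'
python3 -c "
from h import *
from cell import *
st()
f=grab_frame('scene');c=f['pixels'][60:270,60:260,::-1];cv2.imwrite('pics/s2.png',cv2.resize(c,None,fx=2.8,fy=2.8,interpolation=cv2.INTER_CUBIC))
f=grab_frame('wrist');cv2.imwrite('pics/w3.png',f['pixels'][:,:,::-1])
st()
"
```

```text
t: 3.5
tcp_pos: [0.6382, 0.0885, 0.0885]
eef_rot: [0.001, 0.699, 0.715, 0.001]
wrist_force: [0.3, -0.0, 0.1]
grip_width: 0.0
t 3.5 p [0.6382 0.0885 0.0885] F [ 0.34 -0.05  0.08] yawx 1.593 tilt [0.003 0.001] g 0.0 j [ 0.13  0.64 -0.52  1.72  0.39  0.89 -0.53]
t 3.6 p [0.6377 0.0884 0.0879] F [-0.35  0.56  0.14] yawx 1.594 tilt [0.003 0.   ] g -0.001 j [ 0.13  0.64 -0.52  1.72  0.39  0.88 -0.53]
```

View pics/s2.png

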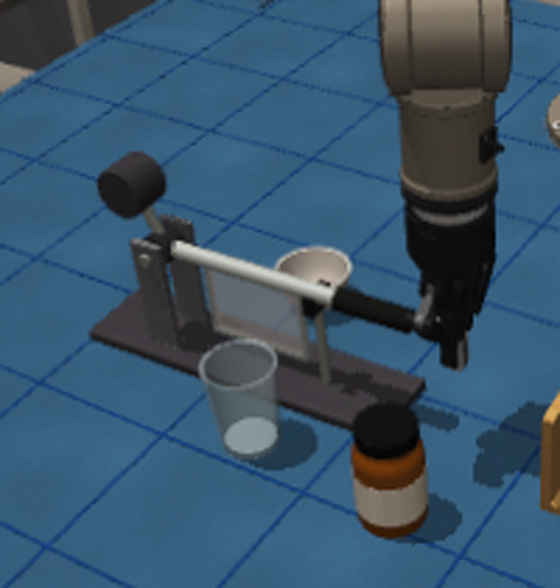

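View pics/w3.png

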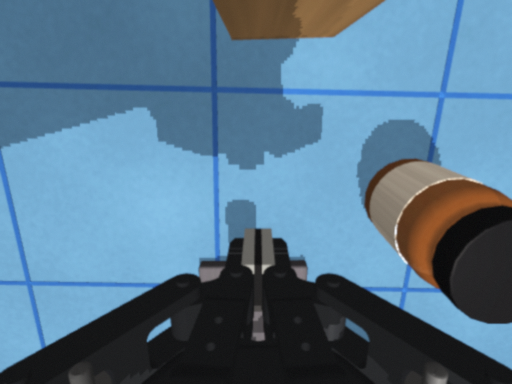

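```bash
python3 -m jog '1 -10 -2 0 0; 1 -20 -2 0 0; 1 -26 -2 0 0; 1 -30 -2 0 0; 1 -30 -2 0 0'; python3 -c "
from h import *
st()"; python3 -m jog '1 -2 0 0 0;1 -2 0 0 0'; python3 -m jog '1 -2 0 0 0;1 -2 0 0 0'
```

```text
t: 4.1
tcp_pos: [0.6355, 0.0569, 0.0862]
eef_rot: [0.0, 0.699, 0.715, -0.0]
wrist_force: [0.1, -0.1, -0.7]
grip_width: 0.001
t 4.1 p [0.6355 0.0569 0.0862] F [ 0.07 -0.11 -0.69] yawx 1.592 tilt [-0. -0.] g 0.001 j [ 0.18  0.63 -0.52  1.73  0.39  0.88 -0.48]
t: 4.3
tcp_pos: [0.6355, 0.0563, 0.0863]
eef_rot: [-0.0, 0.699, 0.715, 0.0]
wrist_force: [-0.9, -0.1, -0.0]
grip_width: 0.001
t: 4.5
tcp_pos: [0.6355, 0.0558, 0.0864]
eef_rot: [-0.001, 0.698, 0.716, 0.001]
wrist_force: [0.7, 4.1, -0.3]
grip_width: 0.002
```

```bash
python3 -m jog '1 -1 0 0 0;1 -1 0 -3 0'; python3 -m jog '1 -1 0 -4 0; 1 -1 0 -8 0'; python3 -c "
from h import *
st()
from cell import *
f=grab_frame('scene');c=f['pixels'][60:270,60:260,::-1];cv2.imwrite('pics/s3.png',cv2.resize(c,None,fx=2.8,fy=2.8,interpolation=cv2.INTER_CUBIC))
"
```

```text
t: 4.7
tcp_pos: [0.6354, 0.0556, 0.0892]
eef_rot: [-0.001, 0.698, 0.716, 0.001]
wrist_force: [-0.0, 5.4, -1.1]
grip_width: -0.0
t: 4.9
tcp_pos: [0.6355, 0.0551, 0.0976]
eef_rot: [-0.001, 0.698, 0.716, 0.001]
wrist_force: [0.6, 6.8, -1.0]
grip_width: 0.002
t 4.9 p [0.6355 0.0551 0.0976] F [ 0.64  6.84 -0.96] yawx 1.596 tilt [0.    0.003] g 0.002 j [ 0.19  0.62 -0.53  1.73  0.38  0.9  -0.46]
```

View pics/s3.png

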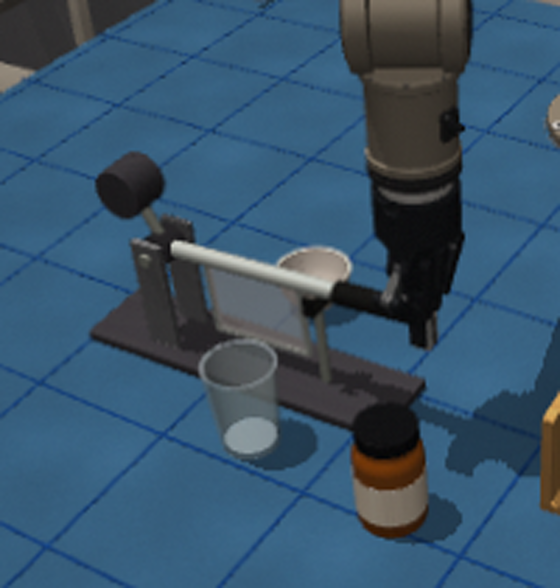

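```bash
cat >> h.py <<'E'
def ang(save=None):
    from cell import grab_frame
    f=grab_frame("top")
    if save: cv2.imwrite(save,cv2.resize(f['pixels'][120:260,210:430,::-1],None,fx=3,fy=3))
    D=f["depth"];best=[]
    for u in range(285,385):
        pts=np.array([dep(f,u,v) for v in range(172,196) if D[v,u]>0])
        pts=pts[(abs(pts[:,0]-.637)<.02)]
        if len(pts): best.append(pts[pts[:,2].argmax()])
    b=np.array(best)
    for p in b[::8]:print(p.round(4),"ang",round(float(np.arctan2(p[2]-.12,p[1]+.242)),3))
E
python3 -c "
from h import *
ang('pics/t4.png')
st()"
```

```text
[ 0.6442 -0.0915  0.131 ] ang 0.073
[ 0.6342 -0.1124  0.1372] ang 0.132
[ 0.6425 -0.1366  0.1339] ang 0.131
[ 0.6446 -0.1595  0.1349] ang 0.179
[ 0.6417 -0.1838  0.1299] ang 0.169
[ 0.6438 -0.2068  0.1312] ang 0.309
[ 0.619  -0.2252  0.1414] ang 0.905
t 5.0 p [0.6359 0.0551 0.0981] F [ 0.68  7.19 -0.44] yawx 1.596 tilt [0.001 0.003] g -0.002 j [ 0.19  0.62 -0.53  1.73  0.38  0.9  -0.46]
```

View pics/t4.png

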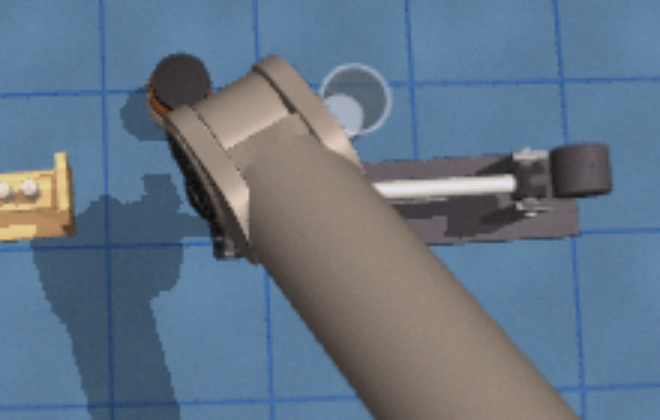

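```bash
python3 -m jog '1 0 0 -6 0; 1 -1 0 -12 0; 1 -1 0 -18 0';  python3 -c "
from h import *
st()
from cell import *
f=grab_frame('scene');c=f['pixels'][60:270,60:260,::-1];cv2.imwrite('pics/s4.png',cv2.resize(c,None,fx=2.8,fy=2.8,interpolation=cv2.INTER_CUBIC))
"
```

```text
t: 5.3
tcp_pos: [0.635, 0.0533, 0.1154]
eef_rot: [-0.001, 0.698, 0.716, 0.0]
wrist_force: [-0.6, 4.2, -0.1]
grip_width: -0.002
t 5.3 p [0.635  0.0533 0.1154] F [-0.57  4.21 -0.12] yawx 1.596 tilt [-0.001  0.002] g -0.002 j [ 0.2   0.6  -0.53  1.72  0.36  0.93 -0.45]
```

View pics/s4.png

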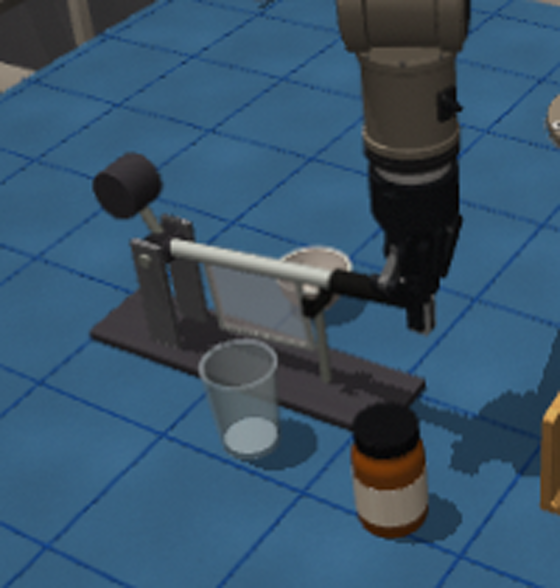

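```bash
python3 -m jog '1 -1 0 -7 0; 1 -2 0 -14 0; 1 -3.5 0 -21 0; 1 -5 0 -28 0';  python3 -c "
from h import *
st()
from cell import *
f=grab_frame('scene');c=f['pixels'][60:270,60:260,::-1];cv2.imwrite('pics/s5.png',cv2.resize(c,None,fx=2.8,fy=2.8,interpolation=cv2.INTER_CUBIC))
"
```

```text
t: 5.75
tcp_pos: [0.6357, 0.0497, 0.1438]
eef_rot: [-0.001, 0.698, 0.716, 0.002]
wrist_force: [0.1, 8.7, -0.5]
grip_width: -0.0
t 5.75 p [0.6357 0.0497 0.1438] F [ 0.1   8.67 -0.54] yawx 1.596 tilt [0.001 0.004] g -0.0 j [ 0.22  0.56 -0.55  1.7   0.34  0.97 -0.43]
```

View pics/s5.png

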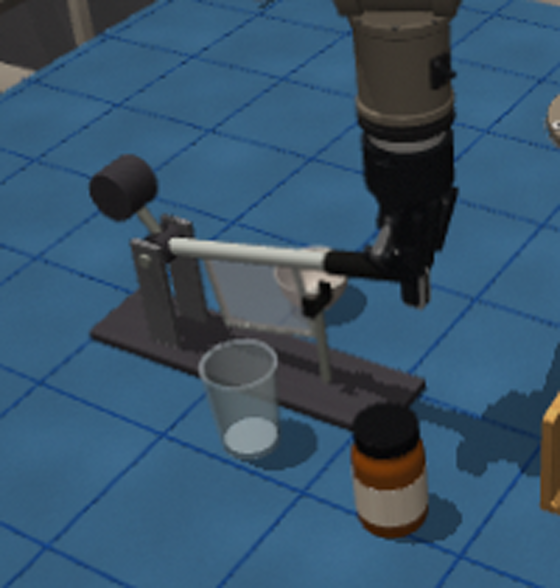

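```bash
python3 -m jog '1 -2 0 -8 0; 1 -4 0 -16 0; 1 -6 0 -24 0; 1 -9 0 -32 0; 1 -12 0 -40 0';  python3 -c "
from h import *
st()
from cell import *
f=grab_frame('scene');c=f['pixels'][60:270,60:260,::-1];cv2.imwrite('pics/s6.png',cv2.resize(c,None,fx=2.8,fy=2.8,interpolation=cv2.INTER_CUBIC))
"
```

```text
t: 6.3
tcp_pos: [0.636, 0.0397, 0.1845]
eef_rot: [-0.002, 0.697, 0.717, 0.003]
wrist_force: [-1.3, 12.5, 3.3]
grip_width: 0.001
t 6.3 p [0.636  0.0397 0.1845] F [-1.26 12.54  3.31] yawx 1.598 tilt [0.001 0.006] g 0.001 j [ 0.25  0.52 -0.56  1.67  0.31  1.04 -0.38]
```

View pics/s6.png

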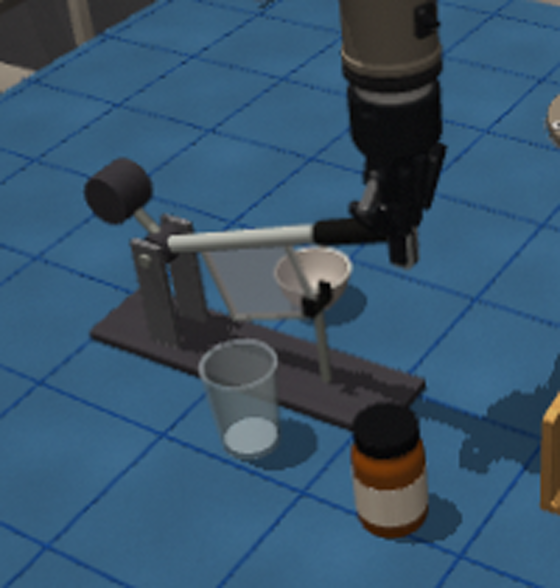

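```bash
python3 -m jog '1 0 0 -10 0; 1 -3 0 -20 0; 1 -7 0 -30 0; 1 -11 0 -39 0';  python3 -c "
from h import *
st()
"
```

```text
t: 6.75
tcp_pos: [0.6364, 0.0243, 0.2233]
eef_rot: [-0.0, 0.699, 0.715, 0.001]
wrist_force: [0.2, 4.2, 0.9]
grip_width: -0.001
t 6.75 p [0.6364 0.0243 0.2233] F [0.16 4.16 0.87] yawx 1.595 tilt [0.001 0.001] g -0.001 j [ 0.28  0.48 -0.57  1.63  0.28  1.11 -0.34]
```

```bash
python3 -m jog '1 -6 0 -10 0; 1 -12 0 -20 0; 1 -18 0 -29 0; 1 -25 0 -38 0';  python3 -c "
from h import *
st()
from cell import *
f=grab_frame('scene');c=f['pixels'][20:270,60:260,::-1];cv2.imwrite('pics/s7.png',cv2.resize(c,None,fx=2.4,fy=2.4,interpolation=cv2.INTER_CUBIC))
"
```

```text
t: 7.15
tcp_pos: [0.6371, 0.0008, 0.2621]
eef_rot: [-0.001, 0.698, 0.716, 0.002]
wrist_force: [-0.8, 9.0, 6.0]
grip_width: -0.0
t 7.15 p [0.6371 0.0008 0.2621] F [-0.79  9.01  6.  ] yawx 1.596 tilt [0.002 0.003] g -0.0 j [ 0.32  0.45 -0.58  1.59  0.26  1.18 -0.28]
```

View pics/s7.png

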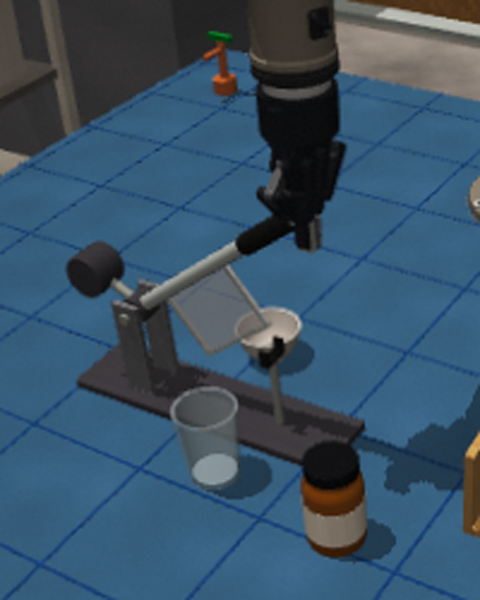

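```bash
python3 -m jog '1 -4 0 -12 0; 1 -11 0 -23 0; 1 -18 0 -32 0; 1 -25 0 -40 0';  python3 -c "
from h import *
st()
"
```

```text
t: 7.6
tcp_pos: [0.6374, -0.0285, 0.3011]
eef_rot: [0.0, 0.699, 0.715, -0.0]
wrist_force: [0.6, -0.4, -0.6]
grip_width: 0.001
t 7.6 p [ 0.6374 -0.0285  0.3011] F [ 0.63 -0.4  -0.56] yawx 1.592 tilt [ 0.    -0.001] g 0.001 j [ 0.36  0.42 -0.57  1.53  0.24  1.26 -0.22]
```

```bash
python3 -m jog '1 -6 0 -5 0; 1 -13 0 -10 0; 1 -20 0 -15 0; 1 -20 0 -15 0';  python3 -c "
from h import *
st()
from cell import *
f=grab_frame('scene');c=f['pixels'][20:270,60:260,::-1];cv2.imwrite('pics/s8.png',cv2.resize(c,None,fx=2.4,fy=2.4,interpolation=cv2.INTER_CUBIC))
"
```

```text
t: 8.0
tcp_pos: [0.6382, -0.0486, 0.3158]
eef_rot: [0.001, 0.7, 0.714, -0.0]
wrist_force: [-0.1, -0.4, 0.9]
grip_width: 0.003
t 8.0 p [ 0.6382 -0.0486  0.3158] F [-0.05 -0.4   0.93] yawx 1.592 tilt [ 0.001 -0.001] g 0.003 j [ 0.39  0.41 -0.57  1.51  0.23  1.28 -0.19]
```

View pics/s8.png

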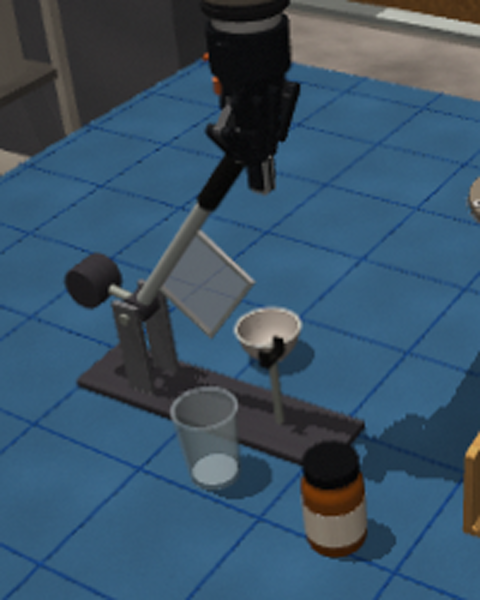

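```bash
python3 -m jog '1 0 0 0 0; 1 0 0 0 0; 1 0 0 0 0; 1 0 0 0 0; 1 0 0 0 0';  python3 -c "
from h import *
st()
from cell import *
f=grab_frame('scene');c=f['pixels'][20:270,60:260,::-1];cv2.imwrite('pics/s9.png',cv2.resize(c,None,fx=2.4,fy=2.4,interpolation=cv2.INTER_CUBIC))
"
```

```text
t: 8.55
tcp_pos: [0.6378, -0.0466, 0.3152]
eef_rot: [-0.0, 0.699, 0.715, -0.0]
wrist_force: [0.2, -0.4, -0.5]
grip_width: -0.002
t 8.55 p [ 0.6378 -0.0466  0.3152] F [ 0.22 -0.39 -0.52] yawx 1.594 tilt [-0.  0.] g -0.002 j [ 0.39  0.41 -0.57  1.51  0.23  1.28 -0.19]
```

View pics/s9.png

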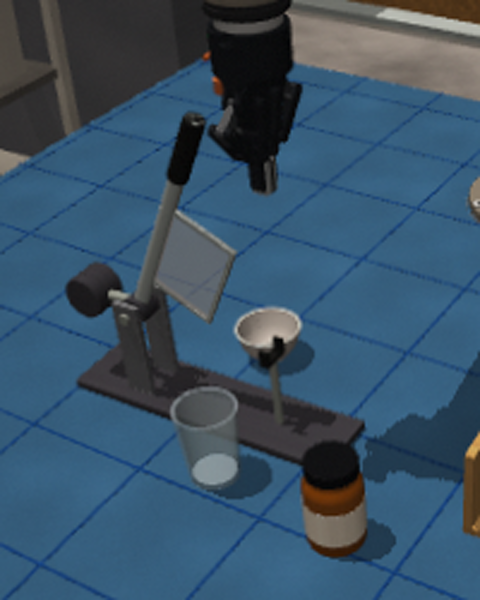

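It has swung clear of the fingers. I'm retreating (+y and up) and letting it settle.

```bash
python3 -m jog '1 20 0 0 0; 1 50 0 0 0; 1 80 0 -10 0; 1 110 0 -20 0; 1 130 0 -30 0; 1 130 0 -30 0; 1 130 0 -30 0; 1 130 0 -30 0; 1 130 0 -30 0; 1 130 0 -30 0; 1 130 0 -30 0; 1 130 0 -30 0'; python3 -m jog '1 0 0 0 0; 1 0 0 0 0; 1 0 0 0 0; 1 0 0 0 0; 1 0 0 0 0; 1 0 0 0 0; 1 0 0 0 0; 1 0 0 0 0; 1 0 0 0 0; 1 0 0 0 0'; python3 -c "
from h import *
import pickle
st()
from cell import *
f=grab_frame('scene');c=f['pixels'][20:270,60:260,::-1];cv2.imwrite('pics/s10.png',cv2.resize(c,None,fx=2.4,fy=2.4,interpolation=cv2.INTER_CUBIC))
g=pickle.load(open('pics/scene0.pkl','rb'))
d=abs(f['pixels'].astype(int)-g['pixels']).sum(2)
for n,(a,b,x,y) in dict(jar=(225,250,185,213),rack=(235,262,255,340),beaker=(195,222,135,160),dish=(150,157,165,184)).items():print(n,d[a:b,x:y].mean().round(1))
"
```

```text
t: 9.8
tcp_pos: [0.6349, 0.0829, 0.3452]
eef_rot: [-0.0, 0.699, 0.715, -0.0]
wrist_force: [-0.2, -0.2, 0.6]
grip_width: -0.001
t: 10.8
tcp_pos: [0.6349, 0.0832, 0.3453]
eef_rot: [0.0, 0.699, 0.715, -0.0]
wrist_force: [0.0, 0.5, -0.7]
grip_width: 0.002
t 10.8 p [0.6349 0.0832 0.3453] F [ 0.03  0.5  -0.75] yawx 1.594 tilt [ 0. -0.] g 0.002 j [ 0.21  0.4  -0.61  1.46  0.23  1.35 -0.39]
jar 5.9
rack 7.6
beaker 7.1
dish 8.6
```

View pics/s10.png

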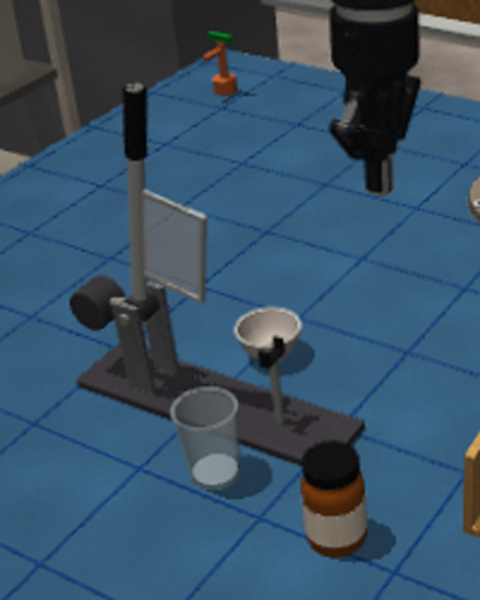

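```bash
python3 -m jog '1 0 0 0 0; 1 0 0 0 0; 1 0 0 0 0; 1 0 0 0 0; 1 0 0 0 0; 1 0 0 0 0; 1 0 0 0 0; 1 0 0 0 0; 1 0 0 0 0; 1 0 0 0 0'; python3 -c "
from h import *
import pickle
from cell import *
f=grab_frame('scene');c=f['pixels'][20:270,60:260,::-1];a=cv2.resize(c,None,fx=2.4,fy=2.4,interpolation=cv2.INTER_CUBIC)
b=cv2.imread('pics/s10.png');print('max/mean diff in arm area',abs(a.astype(int)-b)[70:330,60:220].mean())
for x,y in((135,100),(135,145),(137,200),(138,250)):
    p=dep(f,60+x/2.4,20+y/2.4);print(p.round(4),'ang',round(float(np.arctan2(p[2]-.12,p[1]+.242)),3))
"
```

```text
t: 11.85
tcp_pos: [0.6349, 0.0833, 0.3453]
eef_rot: [0.0, 0.699, 0.715, 0.0]
wrist_force: [-0.3, -0.9, -0.5]
grip_width: 0.001
max/mean diff in arm area 0.6434054487179487
[ 0.6484 -0.1885  0.3884] ang 1.374
[ 0.6515 -0.1957  0.3383] ang 1.362
[ 0.6479 -0.21    0.2686] ang 1.359
[ 0.6473 -0.2227  0.2021] ang 1.34
```

```bash
python3 -c "
from cell import *
print(close_job())"
```

```text
the job is handed in; nothing more can be done
None
```

The splash screen's arm is up against its upper stop, and I handed the job in at about 12 s of the 48 s allowed; no verdict came back.

**How it was raised:** The tool can only point down here, so the fingers could not reach under the sleeve. I pressed the closed fingertips lightly on the sleeve's end face and moved them along its circle. Friction carried the arm off its rest, and the push then took it over. I did not grip it. It swung past balance by itself and I backed the fingers off.

**Forces:** The highest wrist reading was about 13 N. I read it only between short moves, so brief peaks could be missed. I did not measure the arm's speed.

**Last checks:**
- **Arm angle:** The depth points give 1.34–1.37 rad taken one by one, and about 1.39 rad from the slope of the tube. The single points read low because they lie on the side facing the camera.
- **Stillness:** Two pictures 1 s apart showed the arm not moving.
- **Bystanders:** The beaker, jar, dish and rack look unmoved in the before-and-after pictures. I compared images only and did not re-measure their positions.
- **Robot:** It was clear of everything, with wrist force at noise level.

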